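# Slide the drilled plate out over the end of the bench hook

## Robot

A 6-joint arm with a two-finger parallel gripper is mounted at the origin on the work surface. World frame = base frame: x ahead of the robot, y to its left, z up, the work surface at z = 0. Lengths are in m, angles in rad, forces in N, time in s.
With the tool pointing down it reaches from about 0.25 to 0.775 m from the base axis. Payload 8.9 kg.
Tool frame: the origin (TCP) lies midway between the tips of the shut fingers; the grasp point (between the pads) lies 19 mm behind it; z points along the fingers, y is the line along which they close (so a half turn about z gives the same grasp; the last joint's range is limited). The gripper opens to 85 mm and grips with 20 to 120 N. Pads are 22 mm wide; open, the fingers measure 114 mm over their backs; the gripper's body (76 mm by 85 mm) begins 54 mm behind the grasp point. The pads swing forward as they close: fully open they stand 13 mm farther back than shut.
Start: joints at [1.102, 0.291, -0.153, 1.127, 0, 1.431], TCP at [0.17, 0.497, 0.231] pointing down, gripper open.
Joint ranges: [-2.52, 2.52], [-0.91, 1.74], [-1.3, 1.37], [-1.96, 2.02], [-1.52, 1.47], [-3.14, 3.14]. Speed limits (rad/s): [2.22, 2.22, 2.79, 3.14, 3.14, 3.14].

## Interface

Orientations are given as [roll, pitch, yaw] about the fixed x, y, z axes, in that order (R = Rz(yaw) Ry(pitch) Rx(roll)).
In Python, from cell import * gives the robot as it stands.
- The arm moves only by the tool servo_tool, never from a script. Its argument "steps" is a list of rows, each a list of 7 numbers: the turn, a rotation vector about the tool's x, y, z in degrees, then the shift along the tool's x, y, z in mm, then the finger opening in mm, from 0 to 85.4. In form: [[rx, ry, rz, dx, dy, dz, jaw], ...]. A call has 1 to 12 rows; each row is the pose to reach, as a shift and turn from the pose commanded when the call began, along the tool's axes at that moment; what a row does not reach only later rows make up. A row lasts 1/8 s, in which the tool goes at most 62.5 mm and 10.7 degrees, less where a joint would pass 70% of its speed; a pose out of reach is approached as far as the arm can. A call with a gripper value outside its range is refused whole. The fingers move at their own pace and stop on an object; the grip force is fixed at half the most. Time passes only in rows, so rows that repeat a pose let the fingers close. It gives the time, the measured TCP pose, the force, the opening and the grip force at its end, in the units of the state.
- state(): the state, without advancing time (a new reading comes with each control period).
- snapshot(name): name is "scene" or "top" or "wrist"; returns the picture (384x512x3 uint8, blue, green, red); there is no depth.
- get_calibration(name): a dict with "fovy" (degrees; the focal length in pixels is half the picture's height over the tangent of half this angle, whatever the lens; pixels are square), "cx", "cy" (the principal point, pixels), "eye" and "rotation" of the camera in the world. Camera axes: x right, y down, z forward; pixel columns grow to the right and rows downward; lengths in m; the calibration is good to about 2 mm. A picture is of the moment at which its call begins: read the wrist's pose just before it. get_calibration takes no time and is no camera call; for the wrist camera it gives the pose at the moment of the call.
- close_job(): hands the job in; it is judged then, once.
The state is a dict: "clock": time; "joint_pos": joint angles; "dq": joint speeds; "tau": joint torques, N m; "eef_pos": TCP position; "tcp_rot": TCP orientation; "force": force on the tool from outside, world axes, zero at the start; "wrist_torque": the same for the moment, N m; "gripper_width": finger opening in m; "gripper_force": force on a finger pad.
Only numpy, scipy, OpenCV 4.12 (cv2) and the standard library are available. Lean on these libraries where they do the work, as an engineer would, in place of code of your own. Each camera call takes 0.05 s, during which the arm holds its last target. There are 200 camera calls.

## Task

The plate with two screw holes lies askew on the raised bench hook and its holes must be reached from below for countersinking: with the fingertips, push the plate square against the fence and along it until both holes are in the open past the board's right-hand end (where the fence stops short), letting about 40 mm of the plate hang out and no more than about 50 mm. Only push it, do not pick it up or tip it, and at the end take the hand away, leaving the plate lying flat on the board against the fence. Leave everything else on the bench where it is.

Things in the scene. Friction and masses are not known exactly. Their poses are not given: they have to be found in the camera images.
- board: Raised bench hook, fixed to the bench: plywood deck 220 mm wide (x), 440 mm long (y), top face 66 mm above the bench; a hardwood fence 22 mm thick stands 24 mm high along its far edge. Origin: centre of the underside, at bench height. x points from the robot's side to the fence, inner face at x = +88 mm; y points left along the fence, which spans y -190 to +215 mm. Turned up to 0.2 rad either way.
- board_end (a point): Point on the deck's top face at the deck's right-hand end (board y = -220 mm), on the line of the fence's inner face (board x = +88 mm). Axes as the board's: y negative is out past the end. This is the end for the overhang; the space beyond and below it is empty.
- plate: The drilled plate, loose on the deck: bare aluminium, 90 mm wide (x), 160 mm long (y), 6 mm thick, about 0.23 kg. Two 10 mm holes near its right-hand end: centres at y = -60, x = -25 and +25 mm. Origin: centre of its underside; +x side is the long edge that goes against the fence, y points away from the holed end. Starts up to 0.3 rad askew, its centre 28 to 78 mm short of its place at the fence.
- plate_end (a point): Middle of the plate's holed short edge, at its underside (plate x = 0, y = -80 mm). The overhang is how far this point lies past board_end along the board's -y; the holes' inner edges are 25 mm from this edge.
- sanding_block: Bystander on the deck near its left-hand end: cork sanding block 100 x 50 x 30 mm high, long side across the deck. Origin: centre of the underside.
- offcut: Bystander on the bench to the left of the board: plain aluminium offcut without holes, 75 x 130 x 6 mm. Not the plate of the job. Origin: centre of the underside.
- glue: Bystander standing on the bench behind the fence: white glue bottle, 62 mm across, 175 mm tall. Origin: centre of the underside.
- drink_can: Bystander standing on the bench behind the fence: bare drink can, 66 mm across, 118 mm tall. Origin: centre of the underside.
- tape_measure: Bystander standing on the bench to the right of the board: yellow tape measure about 62 x 34 mm, 61 mm high. Origin: centre of the underside.
- countersink: Bystander lying on the bench to the right of the board: hand countersink, wooden handle 100 mm long and 24 mm thick along -x from the origin, steel shank and cone 78 mm long along +x. Origin: where handle and shank meet, at bench height.
- screw_jar: Bystander standing on the bench to the left of the board: glass jar 68 mm across, 85 mm tall. Origin: centre of the underside.
Not all that is in view belongs to the job. Leave any brown, green or red look-alike of the plate alone.

How it is judged:
By the outcome, as a careful person would: the job done as asked, in the order asked, and still so for the second after the job is handed in, with the robot touching nothing.
It also fails if it takes over 64 s, if anything falls off the work surface, if the arm or the gripper's body presses on something with over 40 N, if the wrist force passes 120 N, or if a joint passes its speed limit or range.

## Working session

There is one attempt and no reset: what is moved stays moved. The work goes in short steps, Python scripts to look and compute and a tool call to move; the robot and the scene stay as the last step left them, time stands still between calls to the robot, and variables do not carry over. Pictures are saved under pics/ and viewed, at most 10 in all, crops included, and the job is handed in when it is done.

Besides the shell and the picture viewer there is one more tool, called by a JSON object that holds its "fn" and its "kwargs", one argument or row to a line. servo_tool: Moves the arm, as the interface text tells. Its arguments: {"type":"object","properties":{"steps":{"type":"array","items":{"type":"array","items":{"type":"number"}}}},"required":["steps"]}

```bash
mkdir -p pics
python3 - <<'E'
from cell import *
import cv2, numpy as np
for n in ("scene","top"):
    cv2.imwrite(f"pics/{n}0.png",snapshot(n)); c=get_calibration(n); print(n,c)
s=state(); print(s["clock"],s["eef_pos"],s["tcp_rot"],s["gripper_width"])
E
```

```text
scene {'fovy': 52.69780392322919, 'cx': 256.95601369754644, 'cy': 192.06305506030222, 'eye': array([1.45888153, 0.52499095, 0.7890788 ]), 'rotation': array([-2.17223428, -0.00919881,  2.07414904])}
top {'fovy': 54.70388543195432, 'cx': 254.94382220983047, 'cy': 192.01726919919992, 'eye': array([ 0.28500926, -0.00335239,  1.28259875]), 'rotation': array([-2.94720433e+00, -7.71635548e-04, -1.54107176e+00])}
0.1 [0.16985356 0.49635686 0.23082651] [-3.14048156e+00 -1.72978035e-04  2.81174750e+00] 0.08513714029927266
```

View pics/top0.png

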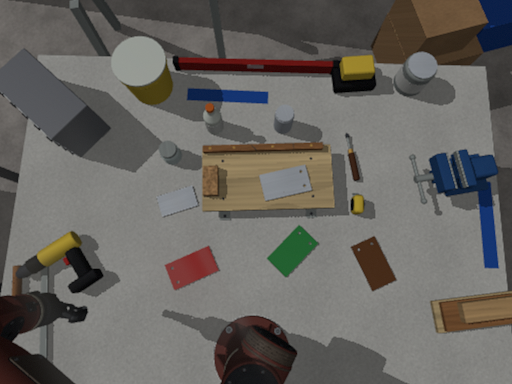

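View pics/scene0.png

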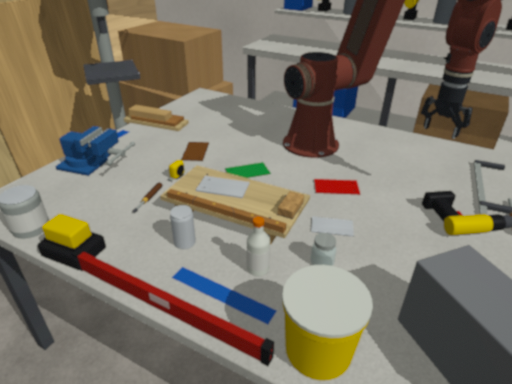

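The top view shows these plate look-alikes: the plate with holes on the deck (286,183), the bare offcut (178,201), red (192,267), green (293,251) and brown (373,263). I choose (286,183), the bare aluminium one on the deck, and check it in a crop.

```bash
cat > h.py <<'E'
from cell import *
import cv2, numpy as np
from scipy.spatial.transform import Rotation as R
def cast(c,uv,z,shape=(384,512)):
    f=shape[0]/2/np.tan(np.radians(c["fovy"]/2))
    uv=np.atleast_2d(np.asarray(uv,float))
    d=np.c_[(uv[:,0]-c["cx"])/f,(uv[:,1]-c["cy"])/f,np.ones(len(uv))]@R.from_euler("xyz",c["rotation"]).as_matrix().T
    return c["eye"]+d*((z-c["eye"][2])/d[:,2])[:,None]
def proj(c,p):
    f=192/np.tan(np.radians(c["fovy"]/2))
    q=(np.atleast_2d(p)-c["eye"])@R.from_euler("xyz",c["rotation"]).as_matrix()
    return np.c_[q[:,0]/q[:,2]*f+c["cx"],q[:,1]/q[:,2]*f+c["cy"]]
def mask(im,lo,hi): return cv2.inRange(cv2.cvtColor(im,cv2.COLOR_BGR2HSV),lo,hi)
def big(m):
    cs=cv2.findContours(m,cv2.RETR_EXTERNAL,cv2.CHAIN_APPROX_NONE)[0]
    return max(cs,key=cv2.contourArea)
E
python3 - <<'E'
from h import *
im=cv2.imread("pics/top0.png"); c=get_calibration("top")
cv2.imwrite("pics/crop.png",cv2.resize(im[130:230,190:350],None,fx=5,fy=5,interpolation=cv2.INTER_CUBIC))
roi=np.zeros((384,512),np.uint8); roi[160:205,240:325]=255
m=mask(im,(0,0,90),(180,45,255))&roi
k=big(m); r=cv2.minAreaRect(k); print(r); P=cast(c,cv2.boxPoints(r),.072); print(P.round(4)); print(np.linalg.norm(P[1]-P[0]),np.linalg.norm(P[2]-P[1]))
roi[:]=0; roi[150:215,195:340]=255
m=mask(im,(5,60,90),(35,255,255))&roi|m
k=big(m); r=cv2.minAreaRect(k); P=cast(c,cv2.boxPoints(r),.066);print(r);print(P.round(4)); print(np.linalg.norm(P[1]-P[0]),np.linalg.norm(P[2]-P[1]))
E
```

```text
((284.9688415527344, 182.24261474609375), (27.14116096496582, 48.499080657958984), 76.75948333740234)
[[ 0.5832 -0.0065  0.072 ]
 [ 0.6265 -0.1648  0.072 ]
 [ 0.5361 -0.1857  0.072 ]
 [ 0.4939 -0.0296  0.072 ]]
0.1640396139386778 0.09281726058317996
((268.0, 180.0), (60.0, 132.0), 90.0)
[[ 0.6653  0.188   0.066 ]
 [ 0.6788 -0.2629  0.066 ]
 [ 0.4716 -0.2605  0.066 ]
 [ 0.4586  0.1761  0.066 ]]
0.4510478298229995 0.2071827920285639
```

View pics/crop.png

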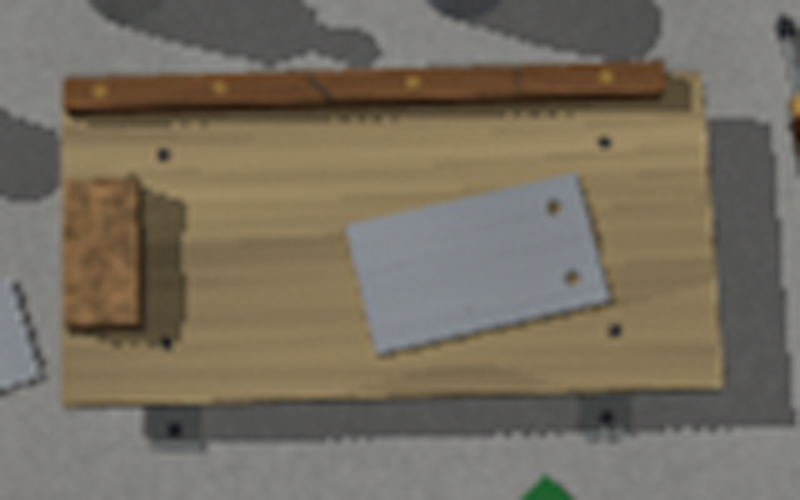

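Run:
```python
from h import *
c=get_calibration("top")
D=cast(c,np.array([(700,72),(722,388),(64,405)])/5+[190,130],.066); print(D.round(4))
e=D[2]-D[1]; print("yaw near edge",np.arctan2(-e[0],e[1]), np.linalg.norm(e)); e=D[0]-D[1]; print("yaw end",np.arctan2(e[1],e[0]),np.linalg.norm(e))
w=get_calibration("wrist"); s=state(); print(w); Rt=R.from_euler("xyz",s["tcp_rot"]).as_matrix()
print(Rt.T@(w["eye"]-s["eef_pos"])); print(Rt.T@R.from_euler("xyz",w["rotation"]).as_matrix())
def go(p,yaw):
    d=Rt.T@(np.array(p)-s["eef_pos"]); r=R.from_matrix(Rt.T@R.from_euler("xyz",[np.pi,0,yaw]).as_matrix()).as_rotvec(degrees=True); print(r.round(1),(d*1e3).round(1))
go([.50,-.10,.30],np.pi)
```

```text
[[ 0.6984 -0.2494  0.066 ]
 [ 0.4797 -0.2619  0.066 ]
 [ 0.4553  0.1733  0.066 ]]
yaw near edge 0.055920516228406505 0.4358964037164131
yaw end 0.057244584577812584 0.21906803265378566
{'fovy': 68.71999232644282, 'cx': 259.2816149693302, 'cy': 194.26499112213745, 'eye': array([0.10353615, 0.51785419, 0.37287875]), 'rotation': array([2.86189106e+00, 1.88987211e-03, 1.24111043e+00])}
[ 0.06972989 -0.00129934 -0.14203882]
[[ 1.58928001e-04 -9.61089997e-01 -2.76235392e-01]
 [ 9.99999684e-01  3.67876926e-04 -7.04597924e-04]
 [ 7.78802644e-04 -2.76235192e-01  9.61089752e-01]]
[ -0.1  -0.  -18.9] [-505.5 -457.4  -68.8]
```

{"fn": "servo_tool", "kwargs": {
  "steps": [
    [0,0,-6,-125,-110,-40,85],
    [0,0,-10,-250,-220,-69,85],
    [0,0,-16,-375,-330,-69,85],
    [0,0,-22.1,-499,-438,-69,85],
    [0,0,-22.1,-499,-438,-69,85],
    [0,0,-22.1,-499,-438,-69,85],
    [0,0,-22.1,-499,-438,-69,85],
    [0,0,-22.1,-499,-438,-69,85],
    [0,0,-22.1,-499,-438,-69,85],
    [0,0,-22.1,-499,-438,-69,85],
    [0,0,-22.1,-499,-438,-69,85],
    [0,0,-22.1,-499,-438,-69,85]
  ]
}}

```text
clock: 1.6
eef_pos: [0.5012, -0.0818, 0.2995]
tcp_rot: [-3.142, -0.001, -3.089]
force: [-0.5, 0.2, -0.5]
gripper_width: 0.085
gripper_force: 0.0
```

Run:
```python
from h import *
import json
c=get_calibration("wrist"); im=snapshot("wrist"); cv2.imwrite("pics/w1.png",im)
json.dump({k:np.asarray(v).tolist() for k,v in c.items()},open("pics/w1.json","w"))
s=state(); print(s["clock"],s["eef_pos"],s["tcp_rot"],s["joint_pos"])
```

```text
1.65 [ 0.50024303 -0.08020809  0.29957015] [ 3.14092750e+00 -1.38086396e-03 -3.08782517e+00] [-3.03468236e-01  2.28295684e-01 -5.80606529e-02  1.28596627e+00
  1.40293033e-04 -3.57235365e-01]
```

View pics/w1.png

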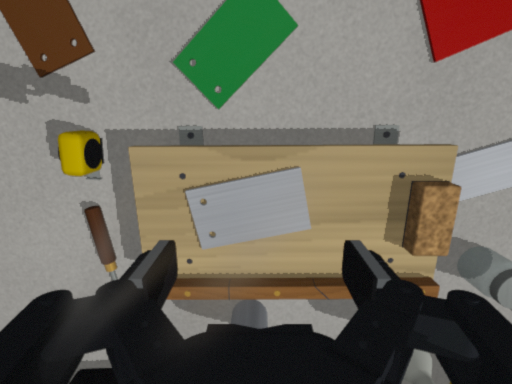

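The wrist view (down is toward the fence, left is the holed end) shows the plate with corners about (187,191), (300,168), (310,228), (202,247). The near deck edge runs (130,147)–(457,145), and the fence is at row ~278.

```bash
cat >> h.py <<'E'
def wplate(im,c,roi,zt=.072):
    u0,v0,u1,v1=roi; r=np.zeros(im.shape[:2],np.uint8); r[v0:v1,u0:u1]=255
    m=mask(im,(0,0,100),(180,50,255))&r
    b=cv2.boxPoints(cv2.minAreaRect(big(cv2.morphologyEx(m,cv2.MORPH_CLOSE,np.ones((5,5))))))
    return b,cast(c,b,zt)
def line(im_mask_pts,c,z):
    P=cast(c,im_mask_pts,z)[:,:2]; v=cv2.fitLine(P.astype(np.float32),cv2.DIST_HUBER,0,1e-4,1e-4).ravel(); return v
E
python3 - <<'E'
from h import *
import json
c={k:np.array(v) if isinstance(v,list) else v for k,v in json.load(open("pics/w1.json")).items()}
im=cv2.imread("pics/w1.png")
b,P=wplate(im,c,(175,155,325,258)); print(b.round(1).tolist()); print(P.round(4),np.linalg.norm(P[1]-P[0]),np.linalg.norm(P[2]-P[1]))
hsv=cv2.cvtColor(im,cv2.COLOR_BGR2HSV); wood=cv2.inRange(hsv,(8,70,90),(30,255,255))
near=[(u,np.argmax(wood[100:200,u]>0)+100-.5) for u in range(150,440,4) if not (172<u<210 or 370<u<402)]
end=[(np.argmax(wood[v,100:200]>0)+100-.5,v) for v in range(155,260,3)]
n=line(near,c,.066); e=line(end,c,.066); print("near",n,"end",e)
# deck/fence: hue/sat profile
for u in (195,230,330): print(u,[tuple(hsv[v,u]) [:3] for v in range(268,302,2)])
yaw=np.arctan2(-n[0]*np.sign(n[1]),abs(n[1])); ex=np.array([np.cos(yaw),np.sin(yaw)]); print("yaw",yaw, "end yaw",np.arctan2(e[1]*np.sign(e[0]),abs(e[0])))
# intersection near/end -> corner
A=np.c_[n[:2],-e[:2]]; t=np.linalg.solve(A,e[2:]-n[2:]); K=n[2:]+t[0]*n[:2]; print("corner",K,"board_end",K+198e-3*ex)
ey=np.array([-ex[1],ex[0]]); be=K+.198*ex
for q in P[:,:2]: print("plate corner rel board_end",((q-be)@ex).round(4),((q-be)@ey).round(4))
E
```

```text
[[184.3000030517578, 189.3000030517578], [300.20001220703125, 166.1999969482422], [312.6000061035156, 228.10000610351562], [196.6999969482422, 251.3000030517578]]
[[ 0.5353 -0.184   0.072 ]
 [ 0.4952 -0.0291  0.072 ]
 [ 0.5827 -0.0034  0.072 ]
 [ 0.6278 -0.1679  0.072 ]] 0.1599372287693472 0.09126221651939893
near [ 0.05262025 -0.9986146   0.46577767 -0.00159376] end [ 0.9986158   0.05259775  0.5615536  -0.25471187]
195 [(np.uint8(20), np.uint8(90), np.uint8(158)), (np.uint8(20), np.uint8(90), np.uint8(158)), (np.uint8(20), np.uint8(91), np.uint8(157)), (np.uint8(19), np.uint8(97), np.uint8(116)), (np.uint8(19), np.uint8(95), np.uint8(110)), (np.uint8(17), np.uint8(120), np.uint8(81)), (np.uint8(14), np.uint8(139), np.uint8(77)), (np.uint8(14), np.uint8(129), np.uint8(77)), (np.uint8(15), np.uint8(132), np.uint8(77)), (np.uint8(15), np.uint8(143), np.uint8(91)), (np.uint8(15), np.uint8(142), np.uint8(126)), (np.uint8(15), np.uint8(142), np.uint8(122)), (np.uint8(15), np.uint8(143), np.uint8(127)), (np.uint8(15), np.uint8(143), np.uint8(125)), (np.uint8(15), np.uint8(140), np.uint8(12
[... 1217 characters left out ...]
61), np.uint8(68)), (np.uint8(14), np.uint8(158), np.uint8(66)), (np.uint8(15), np.uint8(164), np.uint8(98)), (np.uint8(15), np.uint8(156), np.uint8(121)), (np.uint8(15), np.uint8(160), np.uint8(118)), (np.uint8(15), np.uint8(158), np.uint8(116)), (np.uint8(15), np.uint8(158), np.uint8(124)), (np.uint8(15), np.uint8(155), np.uint8(128)), (np.uint8(15), np.uint8(137), np.uint8(119)), (np.uint8(25), np.uint8(15), np.uint8(102))]
yaw 0.052644566 end yaw 0.05262204
corner [ 0.47934344 -0.25904194] board_end [ 0.6770691  -0.24862313]
plate corner rel board_end -0.1381 0.072
plate corner rel board_end -0.1701 0.2287
plate corner rel board_end -0.0813 0.2499
plate corner rel board_end -0.045 0.0832
```

{"fn": "servo_tool", "kwargs": {
  "steps": [
    [0,0,0,24,-25,50,85],
    [0,0,0,24,-25,110,85],
    [0,0,0,24,-25,165,85],
    [0,0,0,24,-25,210,85],
    [0,0,0,24,-25,230,85],
    [0,0,0,24,-25,235,85],
    [0,0,0,24,-25,235,85],
    [0,0,0,24,-25,235,85]
  ]
}}

```text
clock: 2.65
eef_pos: [0.4785, -0.1056, 0.0664]
tcp_rot: [-3.141, 0.002, -3.085]
force: [-0.3, -1.2, 0.1]
gripper_width: 0.085
gripper_force: 0.0
```

```bash
cat >> h.py <<'E'
BE=np.array([.6771,-.2486]); YAW=.0526
EX=np.array([np.cos(YAW),np.sin(YAW)]); EY=np.array([-EX[1],EX[0]])
def brel(p): q=np.asarray(p)[...,:2]-BE; return np.c_[q@EX,q@EY]
E
python3 - <<'E'
from h import *
cv2.imwrite("pics/w2.png",snapshot("wrist"))
s=state(); print(s["clock"],brel(s["eef_pos"]),s["eef_pos"][2],s["tcp_rot"],s["force"])
E
```

```text
2.7 [[-0.19084702  0.15313382]] 0.06636052345754134 [-3.14082100e+00  1.73460175e-03 -3.08544409e+00] [0.19730577 0.66258313 0.21290152]
```

View pics/w2.png

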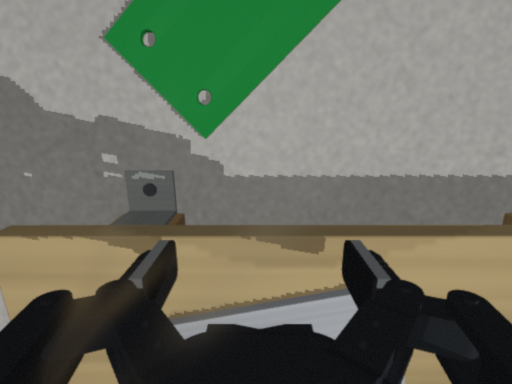

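The fingertips (about (165,245) and (355,245)) stand just short of the plate's near edge. Next I lower gently.

{"fn": "servo_tool", "kwargs": {
  "steps": [
    [0,0,0,0,0,6,85],
    [0,0,0,0,0,9,85],
    [0,0,0,0,0,10,85],
    [0,0,0,0,0,10,85]
  ]
}}

```text
clock: 3.2
eef_pos: [0.4776, -0.1056, 0.0552]
tcp_rot: [3.141, -0.0, -3.086]
force: [-0.4, -0.7, -0.8]
gripper_width: 0.0853
gripper_force: 0.0
```

{"fn": "servo_tool", "kwargs": {
  "steps": [
    [0,0,0,0,0,1,85],
    [0,0,0,0,0,2,85],
    [0,0,0,0,0,2,85]
  ]
}}

```text
clock: 3.58
eef_pos: [0.4777, -0.1056, 0.0533]
tcp_rot: [3.142, -0.0, -3.086]
force: [-0.8, -0.5, 0.5]
gripper_width: 0.0848
gripper_force: 0.0
```

{"fn": "servo_tool", "kwargs": {
  "steps": [
    [0,0,0,0,0,1,85],
    [0,0,0,0,0,1.5,85],
    [0,0,0,0,0,1.5,85]
  ]
}}

```text
clock: 3.95
eef_pos: [0.4778, -0.1056, 0.0529]
tcp_rot: [-3.141, 0.001, -3.086]
force: [-6.5, 1.1, 18.1]
gripper_width: 0.0848
gripper_force: 9.1
```

{"fn": "servo_tool", "kwargs": {
  "steps": [
    [0,0,0.2,0,0,-3,85],
    [0,0,0.2,-5,0,-3,85],
    [0,0,0.2,-12,0,-3,85],
    [0,0,0.2,-18,0,-3,85],
    [0,0,0.2,-24,0,-3,85],
    [0,0,0.2,-30,0,-3,85],
    [0,0,0.2,-36,0,-3,85],
    [0,0,0.2,-42,0,-3,85],
    [0,0,0.2,-48,0,-3,85],
    [0,0,0.2,-54,0,-3,85],
    [0,0,0.2,-60,0,-3,85],
    [0,0,0.2,-60,0,-3,85]
  ]
}}

```text
clock: 5.45
eef_pos: [0.5383, -0.1023, 0.0549]
tcp_rot: [-3.141, 0.001, -3.089]
force: [0.1, 0.0, -0.3]
gripper_width: 0.0851
gripper_force: 0.0
```

Run:
```python
from h import *
im=snapshot("top"); cv2.imwrite("pics/t2.png",cv2.resize(im[120:230,190:350],None,fx=5,fy=5,interpolation=cv2.INTER_CUBIC))
s=state(); print(s["clock"],brel(s["eef_pos"]),s["eef_pos"][2],s["tcp_rot"],s["force"])
```

```text
5.5 [[-0.13126842  0.15345163]] 0.05482382184612306 [-3.14151481e+00  3.94252425e-04 -3.08907176e+00] [-0.20460873  0.22615654  0.41877874]
```

View pics/t2.png

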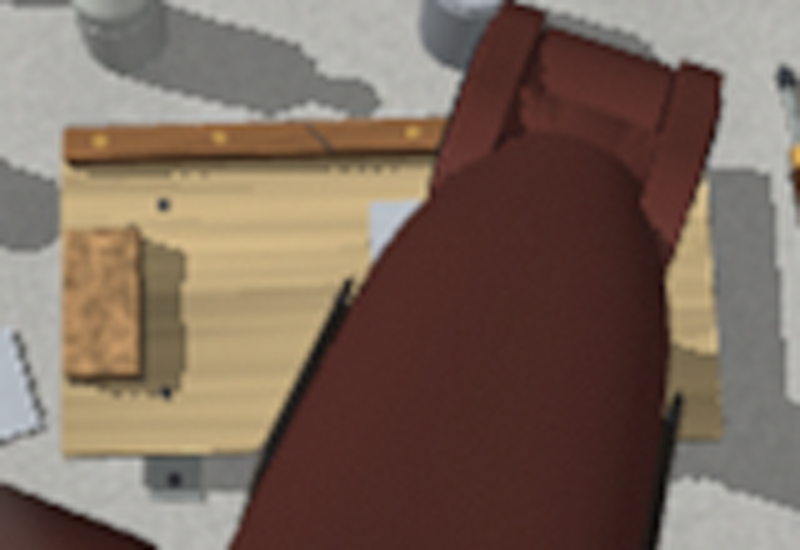

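The arm covers most of the plate in the top view, but the visible far-left corner (372,205) looks square with the fence. I carry on pushing, watching the force.

{"fn": "servo_tool", "kwargs": {
  "steps": [
    [0,0,0,-6,0,0,85],
    [0,0,0,-12,0,0,85],
    [0,0,0,-17,0,0,85],
    [0,0,0,-21,0,0,85],
    [0,0,0,-24,0,0,85],
    [0,0,0,-26,0,0,85]
  ]
}}

```text
clock: 6.25
eef_pos: [0.5637, -0.1009, 0.0548]
tcp_rot: [-3.142, -0.0, -3.089]
force: [-1.1, -0.1, 0.3]
gripper_width: 0.0849
gripper_force: 0.7
```

{"fn": "servo_tool", "kwargs": {
  "steps": [
    [0,0,0,-1,0,0,85],
    [0,0,0,-2,0,0,85],
    [0,0,0,-3,0,0,85]
  ]
}}

```text
clock: 6.62
eef_pos: [0.5666, -0.1007, 0.0548]
tcp_rot: [-3.142, 0.0, -3.089]
force: [-1.1, 0.6, 0.1]
gripper_width: 0.0847
gripper_force: 0.5
```

{"fn": "servo_tool", "kwargs": {
  "steps": [
    [0,0,0,-1,0,0,85],
    [0,0,0,-2,0,0,85],
    [0,0,0,-2,0,0,85]
  ]
}}

```text
clock: 7.0
eef_pos: [0.5688, -0.1006, 0.0548]
tcp_rot: [-3.142, 0.0, -3.089]
force: [-0.7, -0.5, 0.2]
gripper_width: 0.0852
gripper_force: 0.2
```

{"fn": "servo_tool", "kwargs": {
  "steps": [
    [0,0,0,-1,0,0,85],
    [0,0,0,-2,0,0,85],
    [0,0,0,-2,0,0,85]
  ]
}}

```text
clock: 7.38
eef_pos: [0.5702, -0.1006, 0.0547]
tcp_rot: [-3.141, -0.001, -3.089]
force: [-3.5, -1.2, 1.5]
gripper_width: 0.0853
gripper_force: 1.9
```

{"fn": "servo_tool", "kwargs": {
  "steps": [
    [0,0,0,-1,0,0,85],
    [0,0,0,-2,0,0,85],
    [0,0,0,-2,0,0,85]
  ]
}}

```text
clock: 7.75
eef_pos: [0.5704, -0.1005, 0.0545]
tcp_rot: [-3.141, -0.004, -3.089]
force: [-10.8, -2.9, 5.7]
gripper_width: 0.0848
gripper_force: 5.5
```

The force rose to about 11 N with the position stalled, so the plate is against the fence. I back off, rise and look.

{"fn": "servo_tool", "kwargs": {
  "steps": [
    [0,0,0,6,0,0,85],
    [0,0,0,20,0,-3,85],
    [0,0,0,40,10,-50,70],
    [0,0,0,50,20,-110,60],
    [0,0,0,60,30,-170,60],
    [0,0,0,70,40,-215,60],
    [0,0,0,70,40,-215,60],
    [0,0,0,70,40,-215,60]
  ]
}}

```text
clock: 8.75
eef_pos: [0.5002, -0.0641, 0.2694]
tcp_rot: [3.142, 0.0, -3.089]
force: [-0.0, 0.3, -0.3]
gripper_width: 0.0599
gripper_force: 0.0
```

```bash
cat > look.py <<'E'
from h import *
import sys
c=get_calibration("wrist"); im=snapshot("wrist"); cv2.imwrite(f"pics/{sys.argv[1]}.png",im)
s=state(); print(s["clock"],brel(s["eef_pos"]),s["eef_pos"][2],s["tcp_rot"])
# search window: deck region projected, short of the fence and block
w=[BE+a*EX/1e3+b*EY/1e3 for a,b in ((-190,-70),(-190,290),(1,290),(1,-70))]
q=proj(c,[[*p,.072] for p in w]); m=np.zeros(im.shape[:2],np.uint8); cv2.fillPoly(m,[q.astype(int)],255)
m&=mask(im,(0,0,100),(180,50,255))
b=cv2.boxPoints(cv2.minAreaRect(big(cv2.morphologyEx(m,cv2.MORPH_OPEN,np.ones((5,5))))))
print(b.round(1).tolist()); print((brel(cast(c,b,.072))*1e3).round(1))
E
python3 look.py w3
```

```text
8.8 [[-0.16719464  0.19353128]] 0.2687330171119272 [ 3.14110880e+00 -1.23031149e-03 -3.08933898e+00]
[[198.0, 230.0], [288.0, 230.0], [288.0, 291.0], [198.0, 291.0]]
[[-91.1 112. ]
 [-91.2 229.5]
 [  0.8 232. ]
 [  0.8 106.4]]
```

View pics/w3.png

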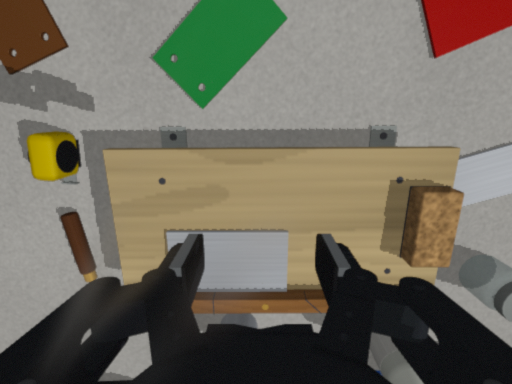

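The plate is square at the fence, with pixel box (166,230)–(288,291). Its holed end is at board-relative y ≈ +70 mm, so it needs about 111 mm along the fence. I turn the hand 90° and come down past its left end.

{"fn": "servo_tool", "kwargs": {
  "steps": [
    [0,0,10,0,20,0,30],
    [0,0,20,-20,40,0,30],
    [0,0,30,-40,64,0,30],
    [0,0,40,-60,64,20,30],
    [0,0,50,-80,64,50,30],
    [0,0,60,-100,64,80,30],
    [0,0,70,-120,64,110,30],
    [0,0,80,-120,64,130,30],
    [0,0,90,-120,64,150,30],
    [0,0,90,-120,64,170,30],
    [0,0,90,-120,64,185,30],
    [0,0,90,-120,64,189,30]
  ]
}}

```text
clock: 10.3
eef_pos: [0.6159, 0.0061, 0.079]
tcp_rot: [-3.139, -0.001, 1.623]
force: [-0.4, -0.6, -1.1]
gripper_width: 0.0301
gripper_force: 0.0
```

```bash
python3 look.py w4
```

```text
10.35 [[-0.04737009  0.25749791]] 0.0794127768398225 [-3.13956156e+00 -3.60868013e-04  1.62325782e+00]
[[219.0, 274.0], [299.0, 274.0], [299.0, 327.0], [219.0, 327.0]]
[[-72.1 233.4]
 [-23.9 233.5]
 [-22.4 195.1]
 [-73.6 194.9]]
```

View pics/w4.png

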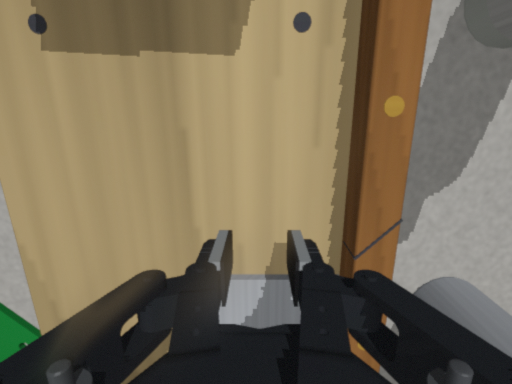

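The fingertips at (222,235) and (297,235) stand clear of the plate's left end (row 274). The can is visible to the right at (450,310), so I check its clearance.

Run:
```python
from h import *
c=get_calibration("top")
print("can top",brel(cast(c,[(285,111)],.118))*1e3,"glue top",brel(cast(c,[(210,108)],.175))*1e3)
```

```text
can top [[124.12382989 152.65528935]] glue top [[115.05951085 396.46220708]]
```

{"fn": "servo_tool", "kwargs": {
  "steps": [
    [0,0,0,0,0,8,30],
    [0,0,0,0,0,10,30],
    [0,0,0,0,0,12,30],
    [0,0,0,0,0,12,30]
  ]
}}

```text
clock: 10.85
eef_pos: [0.6171, 0.0061, 0.0689]
tcp_rot: [3.141, 0.0, 1.623]
force: [-0.7, 0.5, 0.1]
gripper_width: 0.0302
gripper_force: 0.0
```

{"fn": "servo_tool", "kwargs": {
  "steps": [
    [0,0,0,0,0,1,30],
    [0,0,0,0,0,2,30],
    [0,0,0,0,0,2,30]
  ]
}}

```text
clock: 11.22
eef_pos: [0.617, 0.0061, 0.0668]
tcp_rot: [-3.142, 0.0, 1.623]
force: [0.1, 0.3, 0.2]
gripper_width: 0.0299
gripper_force: 0.0
```

{"fn": "servo_tool", "kwargs": {
  "steps": [
    [0,0,0,0,0,1,30],
    [0,0,0,0,0,2,30],
    [0,0,0,0,0,2,30]
  ]
}}

```text
clock: 11.6
eef_pos: [0.6172, 0.0061, 0.0656]
tcp_rot: [3.141, 0.0, 1.623]
force: [-3.2, -0.5, 8.3]
gripper_width: 0.03
gripper_force: 4.2
```

{"fn": "servo_tool", "kwargs": {
  "steps": [
    [0,0,0,0,0,1,30],
    [0,0,0,0,0,2,30],
    [0,0,0,0,0,2,30]
  ]
}}

```text
clock: 11.98
eef_pos: [0.6172, 0.0061, 0.0655]
tcp_rot: [3.14, 0.0, 1.623]
force: [-9.1, 1.6, 27.9]
gripper_width: 0.0301
gripper_force: 13.8
```

{"fn": "servo_tool", "kwargs": {
  "steps": [
    [0,0,0,0,0,-5,30],
    [0,0,0,-8,0,-5,30],
    [0,0,0,-16,0,-5,30],
    [0,0,0,-24,0,-5,30],
    [0,0,0,-32,0,-5,30],
    [0,0,0,-40,0,-5,30],
    [0,0,0,-48,0,-5,30],
    [0,0,0,-56,0,-5,30],
    [0,0,0,-64,0,-5,30],
    [0,0,0,-72,0,-5,30],
    [0,0,0,-78,0,-5,30],
    [0,0,0,-80,0,-5,30]
  ]
}}

```text
clock: 13.48
eef_pos: [0.6213, -0.0742, 0.0678]
tcp_rot: [3.142, -0.0, 1.623]
force: [0.5, 0.3, -0.2]
gripper_width: 0.0299
gripper_force: 0.5
```

{"fn": "servo_tool", "kwargs": {
  "steps": [
    [0,0,0,-6,0,0,30],
    [0,0,0,-13,0,0,30],
    [0,0,0,-20,0,0,30],
    [0,0,0,-27,0,0,30],
    [0,0,0,-33,0,0,30],
    [0,0,0,-36,0,0,30],
    [0,0,0,-37,0,0,30],
    [0,0,0,-37,0,0,30]
  ]
}}

```text
clock: 14.48
eef_pos: [0.6232, -0.1109, 0.0678]
tcp_rot: [3.142, 0.0, 1.623]
force: [-0.3, 0.4, 0.7]
gripper_width: 0.0298
gripper_force: 0.0
```

{"fn": "servo_tool", "kwargs": {
  "steps": [
    [0,0,0,5,0,0,30],
    [0,0,0,15,0,-1,30],
    [0,0,0,30,-10,-40,30],
    [0,0,0,60,-40,-95,30],
    [0,0,0,90,-70,-150,30],
    [0,0,0,110,-70,-190,30],
    [0,0,0,110,-70,-190,30],
    [0,0,0,110,-70,-190,30]
  ]
}}

```text
clock: 15.48
eef_pos: [0.5474, -0.0042, 0.2575]
tcp_rot: [3.142, 0.0, 1.624]
force: [0.8, -0.4, -0.7]
gripper_width: 0.0302
gripper_force: 0.0
```

```bash
python3 look.py w5; python3 -c "
from h import *
im=snapshot('top'); cv2.imwrite('pics/t5.png',im)"
```

```text
15.525 [[-0.11701857  0.25064437]] 0.2567165596732268 [-3.14007560e+00 -1.55012409e-04  1.62344035e+00]
[[279.0, 264.0], [300.0, 264.0], [300.0, 323.0], [279.0, 323.0]]
[[-91.1 130.3]
 [-63.6 130.4]
 [-59.8  37.8]
 [-89.2  37.8]]
```

View pics/w5.png

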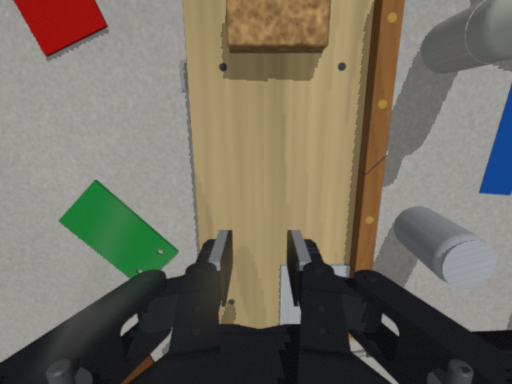

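The plate's left end (row 264) is at y ≈ +130 mm and the edge is still square, so overhang is about 30 mm. I push about 10.5 mm further.

{"fn": "servo_tool", "kwargs": {
  "steps": [
    [0,0,0,-30,30,40,30],
    [0,0,0,-70,60,95,30],
    [0,0,0,-90,70,150,30],
    [0,0,0,-94,70,186,30],
    [0,0,0,-94,70,189,30],
    [0,0,0,-94,70,189,30],
    [0,0,0,-100,70,189,30],
    [0,0,0,-108,70,189,30],
    [0,0,0,-115,70,189,30],
    [0,0,0,-119,70,189,30],
    [0,0,0,-121,70,189,30],
    [0,0,0,-121,70,189,30]
  ]
}}

```text
clock: 17.08
eef_pos: [0.6238, -0.1219, 0.0689]
tcp_rot: [3.141, 0.0, 1.623]
force: [-1.0, 1.4, 1.2]
gripper_width: 0.0298
gripper_force: 0.3
```

{"fn": "servo_tool", "kwargs": {
  "steps": [
    [0,0,0,5,0,0,30],
    [0,0,0,15,0,-1,30],
    [0,0,0,30,-10,-40,30],
    [0,0,0,60,-50,-95,30],
    [0,0,10,90,-90,-150,30],
    [0,0,0,120,-130,-190,30],
    [0,0,0,150,-170,-190,30],
    [0,0,0,180,-210,-190,30],
    [0,0,0,200,-240,-190,30],
    [0,0,0,200,-240,-190,30],
    [0,0,0,200,-240,-190,30]
  ]
}}

```text
clock: 18.45
eef_pos: [0.3743, 0.0655, 0.2591]
tcp_rot: [3.14, 0.0, 1.624]
force: [0.5, 0.0, 0.7]
gripper_width: 0.0299
gripper_force: 0.0
```

Run:
```python
from h import *
s=state(); print(s["clock"],brel(s["eef_pos"]),s["force"])
c=get_calibration("top"); im=snapshot("top"); cv2.imwrite("pics/t6.png",im)
cv2.imwrite("pics/t6c.png",cv2.resize(im[130:230,190:350],None,fx=5,fy=5,interpolation=cv2.INTER_CUBIC))
```

```text
18.45 [[-0.2858726  0.3295704]] [0.50098305 0.04193118 0.65103243]
```

View pics/t6c.png

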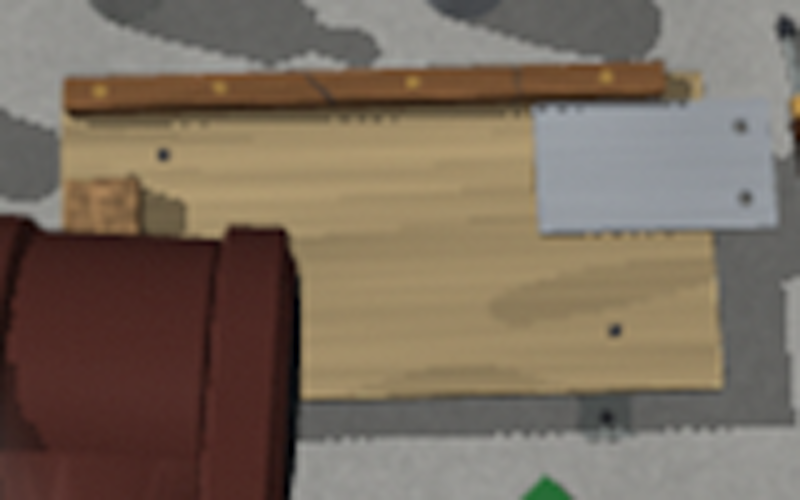

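The crop shows the plate square against the fence, from (535,107) to (779,228). Both holes (740,126) and (745,198) are past the deck end (~711). I measure the overhang numerically.

Run:
```python
from h import *
c=get_calibration("top"); im=cv2.imread("pics/t6.png")
f=lambda p:np.array(p)/5+[190,130]-.4
print((brel(cast(c,f([(535,107),(541,234),(779,228),(772,102)]),.072))*1e3).round(1))
print((brel(cast(c,f([(700,72),(712,234),(722,388)]),.066))*1e3).round(1))
w=get_calibration("wrist")
g=cv2.cvtColor(im,cv2.COLOR_BGR2HSV)[:,:,1].astype(int)
for v in (155,160,165,170,174): print(v,[int(x) for x in g[v,290:302]])
```

```text
[[ -1.6 114.4]
 [-90.3 114.3]
 [-89.8 -45.6]
 [ -1.7 -47. ]]
[[  22.7   -0.6]
 [ -91.5   -1.7]
 [-196.5   -1.7]]
155 [89, 89, 90, 90, 91, 95, 49, 12, 19, 16, 16, 19]
160 [89, 89, 89, 89, 89, 92, 69, 3, 20, 17, 17, 18]
165 [90, 89, 90, 89, 89, 91, 91, 9, 19, 17, 17, 18]
170 [89, 89, 90, 89, 90, 90, 95, 26, 21, 17, 19, 16]
174 [91, 89, 91, 92, 90, 91, 96, 46, 10, 19, 17, 17]
```

Top-view estimate is about 44 mm at coarse resolution, so I take a closer wrist measurement.

{"fn": "servo_tool", "kwargs": {
  "steps": [
    [0,0,-10,-20,10,-30,30],
    [0,0,-20,-50,40,-70,30],
    [0,0,-30,-80,70,-70,30],
    [0,0,-40,-110,100,-70,30],
    [0,0,-50,-140,130,-70,30],
    [0,0,-60,-170,160,-70,30],
    [0,0,-70,-200,190,-70,30],
    [0,0,-80,-240,216,-70,30],
    [0,0,-90,-240,216,-70,30],
    [0,0,-90,-240,216,-70,30],
    [0,0,-90,-240,216,-70,30]
  ]
}}

```text
clock: 19.88
eef_pos: [0.6019, -0.1631, 0.3286]
tcp_rot: [3.141, -0.0, -3.093]
force: [-0.2, -0.7, 0.4]
gripper_width: 0.0298
gripper_force: 0.0
```

Run:
```python
from h import *
c=get_calibration("wrist"); im=snapshot("wrist"); cv2.imwrite("pics/w7.png",im)
s=state(); print(s["clock"],brel(s["eef_pos"])*1e3,s["eef_pos"][2],s["tcp_rot"])
print("expected plate px",proj(c,[[*(BE+a*EX/1e3+b*EY/1e3),.072] for a,b in((-90,120),(-90,-40),(0,-40),(0,120))]).round(0).tolist())
print("deck end px",proj(c,[[*(BE+a*EX/1e3),.066] for a in(-198,-92)]).round(0).tolist())
h=cv2.cvtColor(im,cv2.COLOR_BGR2HSV)
# deck end: first wood pixel along the row; plate: strong gradient along rows
wood=cv2.inRange(h,(8,70,60),(30,255,255))
def edge(g,a): # subpixel column of the strongest step near expectation
    d=np.abs(np.diff(g.astype(float))); k=int(np.argmax(d)); return a+k+.5,d[k]
G=h[:,:,1]
for a in (-180,-160,-140,-120,-105):
    u,v=proj(c,[[*(BE+a*EX/1e3),.066]])[0]; u0=int(u)-12; e,w=edge(G[int(round(v)),u0:u0+25],u0); print("deck",a,(brel(cast(c,[(e,v)],.066))*1e3).round(1),w)
V=h[:,:,2]
for a in (-80,-65,-50,-35,-20):
  for b in (-42,118):
    u,v=proj(c,[[*(BE+a*EX/1e3+b*EY/1e3),.072]])[0]; u0=int(u)-12; g=V if b<0 else G; e,w=edge(g[int(round(v)),u0:u0+25],u0); print("plate",a,b,(brel(cast(c,[(e,round(v))],.072))*1e3).round(1),w)
```

```text
19.925 [[-70.64008956  89.54560604]] 0.3288258078187365 [-3.14156895e+00  8.15472319e-06 -3.09224452e+00]
expected plate px [[282.0, 151.0], [169.0, 151.0], [174.0, 211.0], [281.0, 211.0]]
deck end px [[193.0, 69.0], [198.0, 149.0]]
deck -180 [[-180.    -1.7]] 38.0
deck -160 [[-160.    -1.7]] 40.0
deck -140 [[-140.    -1.7]] 38.0
deck -120 [[-120.    -0.3]] 40.0
deck -105 [[-105.    -1.3]] 47.0
plate -80 -42 [[-80.8 -58.5]] 37.0
plate -80 118 [[-80.1 116.6]] 43.0
plate -65 -42 [[-64.9 -57.3]] 34.0
plate -65 118 [[-65.6 116.9]] 54.0
plate -50 -42 [[-50.1 -55.9]] 28.0
plate -50 118 [[-49.4 117.1]] 55.0
plate -35 -42 [[-35.1 -53. ]] 51.0
plate -35 118 [[-34.4 117.3]] 61.0
plate -20 -42 [[-19.7 -50.1]] 47.0
plate -20 118 [[-20.6 117.6]] 56.0
```

Run:
```python
from h import *
c=get_calibration("wrist"); im=cv2.imread("pics/w7.png"); G=cv2.GaussianBlur(cv2.cvtColor(im,cv2.COLOR_BGR2HSV)[:,:,1],(3,3),0).astype(float)
def sub(g): # subpixel half-level crossing, wood (high) -> metal (low)
    d=np.abs(np.diff(g)); k=np.argmax(d); w=d[max(k-2,0):k+3]; return (w*(np.arange(max(k-2,0),max(k-2,0)+len(w))+.5)).sum()/w.sum()
E=[]
for u in range(206,280,3):
    v0=140; E.append((u,v0+sub(G[v0:v0+24,u])))
P=brel(cast(c,E,.072))*1e3; p=np.polyfit(P[:,1],P[:,0],1); print("near edge",p,"x at ends",np.polyval(p,[117,-43]).round(1),np.std(P[:,0]-np.polyval(p,P[:,1])))
E=[]
for v in range(158,206,3): E.append((268+sub(G[v,268:296]),v))
P=brel(cast(c,E,.072))*1e3; p=np.polyfit(P[:,0],P[:,1],1); print("left end",p,np.polyval(p,-45),np.std(P[:,1]-np.polyval(p,P[:,0])))
E=[]
for u in range(285,400,5): # deck near edge
    e=np.array(proj(c,[[*(BE-.198*EX+b*EY),.066] for b in (0.,.3)])); v=int(np.interp(u,e[:,0],e[:,1])); E.append((u,v-12+sub(G[v-12:v+13,u])))
P=brel(cast(c,E,.066))*1e3; p=np.polyfit(P[:,1],P[:,0],1); print("deck near edge",p,np.std(P[:,0]-np.polyval(p,P[:,1])))
```

```text
near edge [-5.76716978e-04 -8.96415887e+01] x at ends [-89.7 -89.6] 0.060966488397134776
left end [-1.46224644e-04  1.17685215e+02] 117.69179524139734 0.089549896997207
deck near edge [-6.16651202e-03 -1.95273370e+02] 0.08838758448931282
```

The overhang is about 41–42 mm. A 2 mm gap at the fence can't be excluded, so I give the long edge one gentle seating push with both fingers.

{"fn": "servo_tool", "kwargs": {
  "steps": [
    [0,0,-0.3,55,-28,50,85],
    [0,0,-0.3,55,-28,110,85],
    [0,0,-0.3,55,-28,170,85],
    [0,0,-0.3,55,-28,220,85],
    [0,0,-0.3,55,-28,255,85],
    [0,0,-0.3,55,-28,271,85],
    [0,0,-0.3,55,-28,274,85],
    [0,0,-0.3,55,-28,274,85],
    [0,0,-0.3,47,-28,274,85],
    [0,0,-0.3,39,-28,274,85],
    [0,0,-0.3,34,-28,274,85],
    [0,0,-0.3,32,-28,274,85]
  ]
}}

```text
clock: 21.42
eef_pos: [0.5719, -0.1925, 0.0548]
tcp_rot: [-3.141, 0.0, -3.084]
force: [-0.4, -0.6, 0.5]
gripper_width: 0.0845
gripper_force: 0.0
```

{"fn": "servo_tool", "kwargs": {
  "steps": [
    [0,0,0,-1,0,0,85],
    [0,0,0,-2,0,0,85],
    [0,0,0,-2,0,0,85]
  ]
}}

```text
clock: 21.8
eef_pos: [0.5733, -0.1925, 0.0548]
tcp_rot: [3.142, -0.0, -3.084]
force: [-0.3, -0.7, -0.5]
gripper_width: 0.0848
gripper_force: 0.0
```

{"fn": "servo_tool", "kwargs": {
  "steps": [
    [0,0,0,-1,0,0,85],
    [0,0,0,-2,0,0,85],
    [0,0,0,-2,0,0,85]
  ]
}}

```text
clock: 22.18
eef_pos: [0.5753, -0.1924, 0.0548]
tcp_rot: [-3.142, -0.0, -3.084]
force: [-0.6, -0.6, 0.6]
gripper_width: 0.0849
gripper_force: 0.5
```

{"fn": "servo_tool", "kwargs": {
  "steps": [
    [0,0,0,-1,0,0,85],
    [0,0,0,-2,0,0,85],
    [0,0,0,-2,0,0,85]
  ]
}}

```text
clock: 22.55
eef_pos: [0.5758, -0.1923, 0.0546]
tcp_rot: [-3.142, -0.003, -3.084]
force: [-7.9, -1.0, 5.1]
gripper_width: 0.0849
gripper_force: 3.9
```

Firm contact, so the plate is seated. I retreat and check once more.

{"fn": "servo_tool", "kwargs": {
  "steps": [
    [0,0,0,5,0,0,85],
    [0,0,0,25,0,0,85],
    [0,0,0,30,5,-50,60],
    [0,0,0,20,15,-110,30],
    [0,0,0,0,28,-170,30],
    [0,0,0,-20,28,-230,30],
    [0,0,0,-28,28,-270,30],
    [0,0,0,-28,28,-274,30],
    [0,0,0,-28,28,-274,30],
    [0,0,0,-28,28,-274,30]
  ]
}}

```text
clock: 23.8
eef_pos: [0.603, -0.1625, 0.3273]
tcp_rot: [3.141, -0.002, -3.084]
force: [-0.0, 0.3, -0.3]
gripper_width: 0.0302
gripper_force: 0.0
```

Run:
```python
from h import *
c=get_calibration("wrist"); im=snapshot("wrist"); cv2.imwrite("pics/w8.png",im); G=cv2.GaussianBlur(cv2.cvtColor(im,cv2.COLOR_BGR2HSV)[:,:,1],(3,3),0).astype(float)
print(state()["clock"])
def sub(g):
    d=np.abs(np.diff(g)); k=np.argmax(d); i=np.arange(max(k-2,0),min(k+3,len(d))); return (d[i]*(i+.5)).sum()/d[i].sum()
def px(a,b,z=.072): return proj(c,[[*(BE+a*EX/1e3+b*EY/1e3),z]])[0]
def fit(pts,axis,horiz,z):
    E=[]
    for a,b in pts:
        u,v=px(a,b,z); u,v=int(round(u)),int(round(v))
        E.append((u-12+sub(G[v,u-12:u+13]),v) if horiz else (u,v-12+sub(G[v-12:v+13,u])))
    P=brel(cast(c,E,z))*1e3; x,y=P[:,1-axis],P[:,axis]; p=np.polyfit(x,y,1); print(p.round(4),"mean",y.mean().round(2),"sd",np.std(y-np.polyval(p,x)).round(2))
print("plate near");fit([(-90,b) for b in range(5,112,5)],0,False,.072)
print("plate left");fit([(a,118) for a in range(-80,-12,5)],1,True,.072)
print("deck end");fit([(a,0) for a in range(-185,-105,5)],1,True,.066)
print("deck near");fit([(-198,b) for b in range(10,150,8)],0,False,.066)
```

```text
23.85
plate near
[-4.90000e-03 -8.88403e+01] mean -89.12 sd 0.04
plate left
[1.800000e-03 1.176659e+02] mean 117.58 sd 0.07
deck end
[ 0.006  -0.2441] mean -1.12 sd 0.06
deck near
[-2.800000e-03 -1.955293e+02] mean -195.75 sd 0.1
```

```bash
python3 -c "
from cell import *
print(close_job())"
```

```text
the job is handed in; nothing more can be done
None
```

The job is handed in: the plate lies flat against the fence, square to it within about 0.3°, with about 41 mm overhanging (41 mm by the wrist camera, 44 mm by a coarser top view), both holes past the board's end, and the hand clear.

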